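Close the two-part cup mould

TASK

The loose half of the plaster cup mould is leaning back on the two pegs of its drying rest. Tip it up with your fingertips until it stands on its foot, then push it along the cradle until the mould is fully closed against the other half. Work gently and only by pushing: do not pick up either half, do not knock the other half about, and leave the lid, the cup and the brush where they are.

Things in the scene. Friction and masses are not known exactly. Their poses are not given: they have to be found in the camera images.
- cradle: Wooden mould cradle fixed to the bench: board 280 (x) x 190 (y) x 18 mm thick, its top 18 mm above the bench; origin under its centre, x the closing direction (from peg bar to end board), z up. Guide battens on both long sides rise 14 mm above the top, channel between them 156 mm wide. End board, 70 mm above the top, inner face at x = +122 mm.
- peg_bar: Drying rest fixed across the cradle (place along it varies): dark bar 24 (x) x 154 (y) x 16 mm high with two upright pegs, 14 mm thick, tops 55 mm above the cradle top, at y = -58 and +58 mm (102 mm free between). Origin under the bar's centre, on the cradle top; axes as the cradle's.
- loose_half: Loose mould half: whitish plaster block 60 (x) x 150 (y) x 100 mm high (z), about 0.8 kg, half-round cup cavity (radius 36 mm, open at top) in its +x face. Origin at centre of its underside, z up, x towards the other half. Starts leaning back 0.66 rad, lower back edge on the cradle, back on the pegs; falls forward onto its foot by itself once tilted back less than about 0.45 rad.
- heel (a point): Middle of the loose half's back lower edge (-30, 0, 0 mm in its frame); rests on the cradle top at the start, about 46 mm in front of the pegs' centres.
- toe (a point): Middle of the loose half's front lower edge (+30, 0, 0 mm in its frame); raised at the start.
- top_edge (a point): Middle of the loose half's back upper edge (-30, 0, 100 mm in its frame); at the start about 15 mm behind the pegs' centres and 79 mm above the cradle top: the place to push.
- loose_face (a point): Centre of the loose half's parting face (+30, 0, 50 mm in its frame).
- fixed_half: Other mould half, same size and mass, upright, not fastened, its back against the end board. Origin at centre of its underside, x as the cradle's, z up. Its -x face has the cavity and four small natches (registration knobs, 6 mm) that enter holes in the loose half and do not hinder closing.
- fixed_face (a point): Centre of the other half's parting face (-30, 0, 50 mm in its frame), axes as that half's; the mould is closed when the loose half's face meets it.
- lid: Biscuit-fired lid with a round knob, 112 mm across, 68 mm high, beside the cradle; origin at the centre of its underside. Leave alone.
- cup: Grey clay-coloured cup without handle, 84 mm across, 85 mm high, on the other side of the cradle; origin at the centre of its underside. Leave alone.
- brush: Flat wooden dusting brush, about 210 mm long (along y), 30 mm wide, 19 mm high, lying beyond the end board; origin under its middle. Leave alone.

How it is judged (in metres and radians):
On the way:
1. the loose half stands upright on its foot (angle between loose_half's own z axis and vertical below 0.07 rad and height (world z) of loose_half below 0.022 m), for 0.1 s.
At the end, for the whole second after the job is handed in: Both halves stand upright on the cradle (within 0.05 rad) at rest, their parting faces together within 4 mm, in line sideways within 8 mm and square within 0.06 rad; the other half is within 10 mm of where it stood (x of loose_face in the frame of fixed_face between -0.004 and 0.004 m and y of loose_face in the frame of fixed_face between -0.008 and 0.008 m and angle between the x axis of loose_half and the x axis of fixed_half, either way round below 0.06 rad and angle between each of loose_half, fixed_half's own z axis and vertical below 0.05 rad and height (world z) of each of loose_half, fixed_half below 0.022 m and distance of fixed_half from where it was at the start of the episode below 0.01 m and linear speed of each of loose_half, fixed_half below 0.01 m/s); the robot touches nothing.
It fails at once if the loose half is lifted off the cradle (heel and toe both more than 6 mm up) (height (world z) of each of heel, toe above 0.024 m).
It fails at once if the loose half is knocked over (angle between loose_half's own z axis and vertical above 0.85 rad).
It fails at once if the other half is lifted, tipped or shifted (angle between fixed_half's own z axis and vertical above 0.2 rad or height (world z) of fixed_half above 0.03 m or distance of fixed_half from where it was at the start of the episode above 0.02 m).
It fails at once if the robot presses the plaster harder than 45 N (contact force between any of the arm, the fingers and loose_half above 45 N or contact force between the fingers and fixed_half above 45 N).
It fails at once if the lid, the cup or the brush is moved more than 20 mm or tipped (distance of any of lid, cup, brush from where it was at the start of the episode above 0.02 m or angle between any of lid, cup, brush's own z axis and vertical above 0.3 rad).
It also fails if it takes over 38 s, if anything falls off the work surface, if the arm or the gripper's body presses on something with over 40 N, if the wrist force passes 120 N, or if a joint passes its speed limit or range.

ROBOT

A 6-joint arm with a two-finger parallel gripper is mounted at the origin on the work surface. World frame = base frame: x ahead of the robot, y to its left, z up, the work surface at z = 0. Lengths are in m, angles in degrees, forces in N, time in s.
With the tool pointing down it reaches from about 0.4 to 0.825 m from the base axis. Payload 7 kg.
Tool frame: the origin (TCP) lies on the centre line of the jaws, within the pads' length; the fingertips stand 14 mm ahead of it and the grasp point (between the pads) lies 5 mm behind it; z points along the fingers, y is the line along which they close (so a half turn about z gives the same grasp; the last joint's range is limited). The gripper opens to 88 mm and grips with 3 to 60 N. Pads are 19 mm wide; open, the fingers measure 130 mm over their backs; the gripper's body (78 mm by 193 mm) begins 47 mm behind the grasp point.
Start: joints at [90.132, 20.546, 0.682, 0, -70.136, -16.507], TCP at [0.19, 0.648, 0.241] pointing down, gripper open.
Joint ranges: [-176.03, 176.03], [-82.01, 121.73], [-58.28, 71.71], [-173.87, 95.51], [-174.79, -0.11], [-173.66, 173.66]. Speed limits (degrees/s): [136.94, 136.94, 172.46, 180, 180, 180].

INTERFACE

Orientations are given as [roll, pitch, yaw] about the fixed x, y, z axes, in that order (R = Rz(yaw) Ry(pitch) Rx(roll)).
In Python, from plant import r gives the robot as it stands.
- The arm moves only by the tool send_rows, never from a script. Its argument "steps" is a list of rows, each an object with "dp": the shift along the tool's x, y, z in mm, a list of three; "roll": the turn about the tool's z in rad; "jaw": the opening in per cent of the stroke, from 0 (shut) to 100 (fully open). In form: [{"dp": [tx, ty, tz], "roll": roll, "jaw": jaw}, ...]. A call has 1 to 5 rows; each row is the pose to reach, as a shift and turn from the pose commanded when the call began, along the tool's axes at that moment; what a row does not reach only later rows make up. A row lasts 1/8 s, in which the tool goes at most 62.5 mm and 10.7 degrees, less where a joint would pass 70% of its speed; a pose out of reach is approached as far as the arm can. A call with a gripper value outside its range is refused whole. The fingers move at their own pace and stop on an object; "newtons" is the grip in N (left out, the last holds). Time passes only in rows, so rows that repeat a pose let the fingers close. It gives the time, the measured TCP pose, the force, the opening and the grip force at its end, in the units of the state.
- r.get_state(): the state, without advancing time (a new reading comes with each control period).
- r.capture(name): name is "scene" or "top"; returns a dict with "image" (480x640x3 uint8, blue, green, red), "K" (3x3 intrinsics, pixels), "dist" ([k1, k2, p1, p2, k3] as OpenCV has them; the pictures are not rectified), "rvec" (rotation vector, rad) and "tvec" (3), from world to camera coordinates, as OpenCV has them. Camera axes: x right, y down, z forward; pixel columns grow to the right and rows downward; lengths in m; the calibration is good to about 2 mm. A picture is of the moment at which its call begins. There is no depth.
- r.close_job(): hands the job in; it is judged then, once.
The state is a dict: "time_s": time; "joints": joint angles; "qd": joint speeds; "joint_torque": joint torques, N m; "tcp_pos": TCP position; "eef_rot": TCP orientation; "contact_force": force on the tool from outside, world axes, zero at the start; "moment": the same for the moment, N m; "gripper_width": finger opening in m; "gripper_force": force on a finger pad.
Only numpy, scipy, OpenCV 4.12 (cv2) and the standard library are available. Lean on these libraries where they do the work, as an engineer would, in place of code of your own. Each camera call takes 0.05 s, during which the arm holds its last target. There are 200 camera calls.

## Working session

There is one attempt and no reset: what is moved stays moved. The work goes in short steps, Python scripts to look and compute and a tool call to move; the robot and the scene stay as the last step left them, time stands still between calls to the robot, and variables do not carry over. Pictures are saved under pics/ and viewed, at most 10 in all, crops included, and the job is handed in when it is done.

Besides the shell and the picture viewer there is one more tool, called after "Emit:" by a JSON object that holds its "fn" and its "kwargs", one argument or row to a line. send_rows: Moves the arm, as the interface text tells. Its arguments: {"type":"object","properties":{"steps":{"type":"array","items":{"type":"object","properties":{"dp":{"type":"array","items":{"type":"number"}},"roll":{"type":"number"},"jaw":{"type":"number"}}}},"newtons":{"type":"number"}},"required":["steps"]}

```bash
mkdir -p pics
python3 - <<'E'
from plant import r
import cv2,numpy as np
s=r.get_state();print(s)
for n in("scene","top"):
    c=r.capture(n);cv2.imwrite(f"pics/{n}0.png",c["image"]);np.savez(f"pics/{n}0.npz",**c)
    print(n,c["K"],c["dist"],c["rvec"],c["tvec"])
E
```

```text
{'time_s': 0.0, 'joints': array([ 9.01306420e+01,  2.05908816e+01,  6.30721977e-01, -2.19366084e-02,
       -7.01336055e+01, -1.65058323e+01]), 'qd': array([ 0.11664947,  0.06522916, -0.00184209, -0.04142214,  0.0028285 ,
       -0.020298  ]), 'joint_torque': array([ 8.34954608e-05, -5.82722247e+01,  2.93058103e+01,  6.99725792e+00,
        6.95596682e-03, -1.44915562e-04]), 'tcp_pos': array([0.19019382, 0.64714449, 0.2396    ]), 'eef_rot': array([ 1.79904239e+02, -6.87107177e-03, -1.63826561e+01]), 'contact_force': array([-0.46907584,  0.37891684,  0.37142363]), 'moment': array([-7.54516733e-05, -1.90912956e-02,  1.13827358e-02]), 'gripper_force': 0.0, 'gripper_width': 0.08747540166375016}
scene [[538.2915582    0.         312.9973867 ]
 [  0.         538.2915582  239.75253634]
 [  0.           0.           1.        ]] [0.0202757 0.        0.        0.        0.       ] [ 2.09861296  1.63764494 -0.46446737] [-0.17930188 -0.42051412  1.09433027]
top [[459.9537695    0.         321.48464299]
 [  0.         459.9537695  237.63759758]
 [  0.           0.           1.        ]] [-0.06195614  0.          0.          0.          0.        ] [ 2.16117423 -2.14204484  0.1049895 ] [0.03602051 0.62601664 0.69056501]
```

View pics/scene0.png

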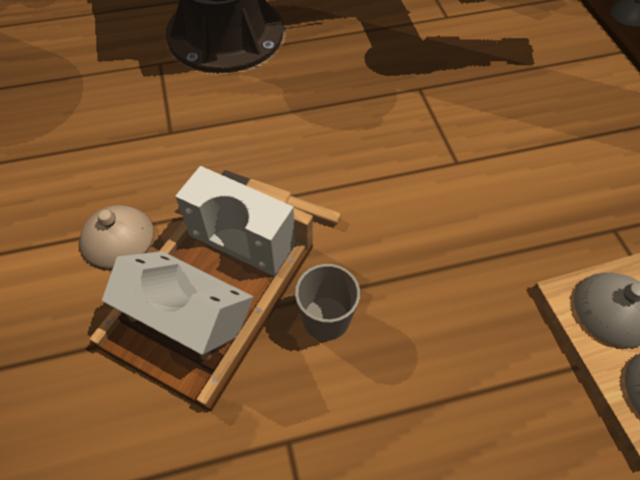

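View pics/top0.png

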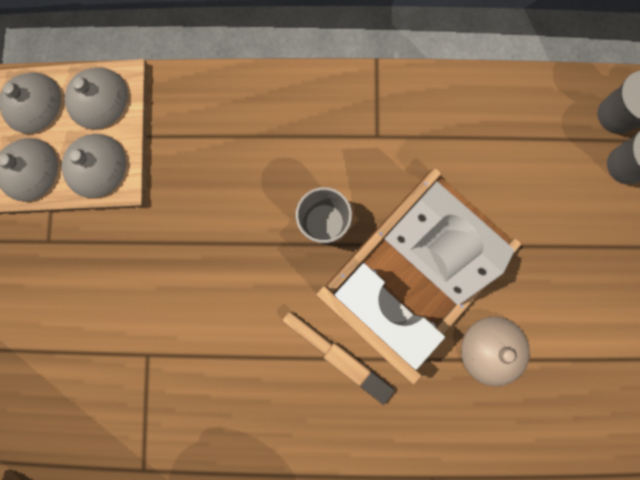

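Scene view: loose half leaning at about (180,300), fixed half at about (240,215), with the closing direction pointing towards the robot. Top view: bright fixed-half top at corners ~(362,265), (334,293), (416,369), (443,338). The loose half is at ~(450,240), with its back top edge from (440,182) to (518,248). Cup at (324,215), lid at (495,350).

```bash
cat > h.py <<'E'
import cv2,numpy as np
def cast(c,px,z):
    R=cv2.Rodrigues(c["rvec"])[0]; o=-R.T@np.ravel(c["tvec"])
    u=cv2.undistortPoints(np.float64(px).reshape(-1,1,2),c["K"],c["dist"]).reshape(-1,2)
    d=np.c_[u,np.ones(len(u))]@R
    return o+d*((z-o[2])/d[:,2])[:,None]
def proj(c,P): return cv2.projectPoints(np.float64(P).reshape(-1,1,3),c["rvec"],c["tvec"],c["K"],c["dist"])[0].reshape(-1,2)
def plaster(img,lo):
    hsv=cv2.cvtColor(img,cv2.COLOR_BGR2HSV)
    return cv2.inRange(hsv,(0,0,lo),(180,50,255))
def box(a,b): pass
E
python3 - <<'E'
from h import *
np.set_printoptions(precision=4,suppress=True)
c=dict(np.load("pics/top0.npz"));img=c["image"]
def blobs(m,roi):
    x0,y0,x1,y1=roi;k=np.zeros_like(m);k[y0:y1,x0:x1]=m[y0:y1,x0:x1]
    cs=cv2.findContours(k,0,2)[0];return max(cs,key=cv2.contourArea)
f=blobs(plaster(img,205),(320,150,530,400));print("fixed area",cv2.contourArea(f))
hull=cv2.convexHull(f)
B=cv2.boxPoints(cv2.minAreaRect(f));W=cast(c,B,.118);print(B,W);print(np.linalg.norm(W-np.roll(W,1,0),axis=1),W.mean(0))
l=blobs(plaster(img,110),(380,150,530,310));print("loose",cv2.contourArea(l))
p=cv2.approxPolyDP(cv2.convexHull(l),4,True).reshape(-1,2);print(p)
print(cast(c,p,.097));print(cast(c,p,.018+.116))
vis=img.copy();cv2.drawContours(vis,[f,l],-1,(0,0,255),1);v=cv2.resize(vis[150:400,270:540],None,fx=2.2,fy=2.2,interpolation=cv2.INTER_CUBIC);cv2.imwrite("pics/t1.png",v)
# cradle: board outer corners near end board top (z=.088) and far corners
print("cradle batten far ends z.032",cast(c,[[437,171],[520,243]],.032),"endboard ends z.088",cast(c,[[321,293],[417,381]],.088))
print("lid,cup",cast(c,[[495,350]],.03),cast(c,[[324,215]],.085))
E
```

```text
fixed area 3554.0
[[333.7554 295.778 ]
 [363.2707 263.2611]
 [444.1116 336.6398]
 [414.5963 369.1566]] [[ 0.5352  0.0221  0.118 ]
 [ 0.5806 -0.0187  0.118 ]
 [ 0.4806 -0.1299  0.118 ]
 [ 0.4365 -0.0889  0.118 ]]
[0.1486 0.0611 0.1496 0.0602] [ 0.5082 -0.0538  0.118 ]
loose 8163.5
[[435 182]
 [513 250]
 [503 272]
 [462 307]
 [385 239]]
[[ 0.7024 -0.1259  0.097 ]
 [ 0.6027 -0.2377  0.097 ]
 [ 0.5708 -0.2219  0.097 ]
 [ 0.5205 -0.1613  0.097 ]
 [ 0.6173 -0.0517  0.097 ]]
[[ 0.6933 -0.1174  0.134 ]
 [ 0.5992 -0.2229  0.134 ]
 [ 0.5691 -0.208   0.134 ]
 [ 0.5216 -0.1508  0.134 ]
 [ 0.6131 -0.0473  0.134 ]]
cradle batten far ends z.032 [[ 0.7365 -0.1446  0.032 ]
 [ 0.6201 -0.2754  0.032 ]] endboard ends z.088 [[ 0.5388  0.0404  0.088 ]
 [ 0.415  -0.0977  0.088 ]]
lid,cup [[ 0.452 -0.231  0.03 ]] [[0.6539 0.0372 0.085 ]]
```

View pics/t1.png

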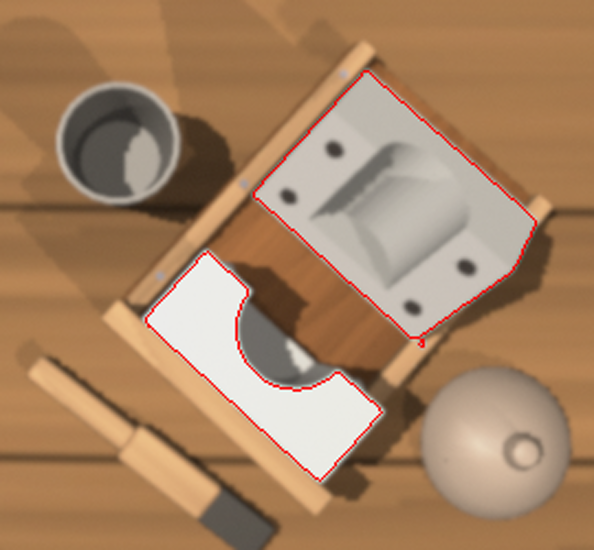

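Size checks hold: fixed top is 149×60 mm, end board 186 mm, back edge 150 mm. Closing direction is ux≈(-0.743, 0.668). The top edge is at cradle x≈-101 mm, the heel at -40 mm and the pegs at -86 mm. Next I go over to a point 20 mm behind the top edge, with tool x = -ux.

Emit:
{"fn": "send_rows", "kwargs": {
  "steps": [
    {"dp":[43,42,0],"roll":0.05,"jaw":55},
    {"dp":[86,84,0],"roll":0.1,"jaw":55},
    {"dp":[129,126,0],"roll":0.15,"jaw":55},
    {"dp":[172,168,0],"roll":0.2,"jaw":55},
    {"dp":[215,210,0],"roll":0.25,"jaw":55}
  ],
  "newtons": 20
}}

```text
time_s: 0.72
tcp_pos: [0.3379, 0.3836, 0.2404]
eef_rot: [180.0, 0.0, -30.8]
contact_force: [1.7, -0.2, 0.3]
gripper_width: 0.0493
gripper_force: 0.0
```

Emit:
{"fn": "send_rows", "kwargs": {
  "steps": [
    {"dp":[53,30,0],"roll":0.05,"jaw":55},
    {"dp":[106,61,0],"roll":0.1,"jaw":55},
    {"dp":[159,91,0],"roll":0.15,"jaw":55},
    {"dp":[212,121,0],"roll":0.197,"jaw":55},
    {"dp":[265,152,0],"roll":0.197,"jaw":55}
  ]
}}

```text
time_s: 1.35
tcp_pos: [0.4882, 0.1177, 0.2406]
eef_rot: [-180.0, -0.0, -42.0]
contact_force: [1.8, 0.2, -0.5]
gripper_width: 0.0481
gripper_force: 0.0
```

Emit:
{"fn": "send_rows", "kwargs": {
  "steps": [
    {"dp":[57,19,0],"jaw":55,"roll":0},
    {"dp":[114,38,0],"jaw":55,"roll":0},
    {"dp":[171,57,0],"jaw":55,"roll":0},
    {"dp":[228,76,0],"jaw":55,"roll":0},
    {"dp":[285,95,0],"jaw":55,"roll":0}
  ]
}}

```text
time_s: 1.98
tcp_pos: [0.6365, -0.1436, 0.2402]
eef_rot: [180.0, 0.0, -42.0]
contact_force: [1.1, 0.4, 0.2]
gripper_width: 0.0482
gripper_force: 0.0
```

Emit:
{"fn": "send_rows", "kwargs": {
  "steps": [
    {"dp":[30,10,0],"jaw":55,"roll":0},
    {"dp":[60,20,0],"jaw":55,"roll":0},
    {"dp":[60,20,0],"jaw":55,"roll":0},
    {"dp":[60,20,0],"jaw":55,"roll":0}
  ]
}}

```text
time_s: 2.48
tcp_pos: [0.6668, -0.1966, 0.2399]
eef_rot: [180.0, 0.1, -42.0]
contact_force: [0.8, 1.1, 0.4]
gripper_width: 0.0481
gripper_force: 0.0
```

Emit:
{"fn": "send_rows", "kwargs": {
  "steps": [
    {"dp":[0,0,40],"jaw":55,"roll":0},
    {"dp":[0,0,80],"jaw":55,"roll":0},
    {"dp":[0,0,110],"jaw":55,"roll":0},
    {"dp":[0,0,130],"jaw":55,"roll":0},
    {"dp":[0,0,144],"jaw":55,"roll":0}
  ]
}}

```text
time_s: 3.1
tcp_pos: [0.6667, -0.1957, 0.0959]
eef_rot: [180.0, 0.0, -41.9]
contact_force: [0.4, 0.3, 0.3]
gripper_width: 0.0484
gripper_force: 0.0
```

Run:
```python
from plant import r
import cv2
s=r.get_state();print(s["tcp_pos"],s["contact_force"])
c=r.capture("scene");cv2.imwrite("pics/s2.png",cv2.resize(c["image"][140:420,60:400],None,fx=2,fy=2))
```

```text
[ 0.666671   -0.19565581  0.09589266] [0.44104972 0.32357328 0.30152451]
```

View pics/s2.png

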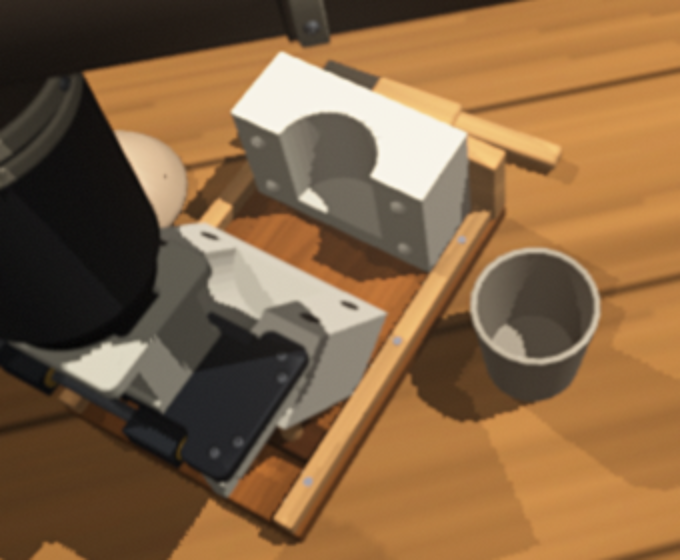

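Gripper is behind the block's top edge (crop ~(220,370)) with nothing touching. Now the slow push.

Emit:
{"fn": "send_rows", "kwargs": {
  "steps": [
    {"dp":[-4,0,0],"jaw":55,"roll":0},
    {"dp":[-7,0,0],"jaw":55,"roll":0},
    {"dp":[-10,0,0],"jaw":55,"roll":0},
    {"dp":[-12,0,0],"jaw":55,"roll":0},
    {"dp":[-14,0,0],"jaw":55,"roll":0}
  ]
}}

```text
time_s: 3.78
tcp_pos: [0.6569, -0.1874, 0.097]
eef_rot: [-180.0, -0.0, -42.0]
contact_force: [-0.0, -0.2, 0.7]
gripper_width: 0.0483
gripper_force: 0.4
```

Emit:
{"fn": "send_rows", "kwargs": {
  "steps": [
    {"dp":[-2,0,0],"jaw":55,"roll":0},
    {"dp":[-4,0,0],"jaw":55,"roll":0},
    {"dp":[-6,0,0],"jaw":55,"roll":0},
    {"dp":[-8,0,0],"jaw":55,"roll":0},
    {"dp":[-10,0,0],"jaw":55,"roll":0}
  ]
}}

```text
time_s: 4.4
tcp_pos: [0.6491, -0.1806, 0.0964]
eef_rot: [180.0, 0.0, -42.0]
contact_force: [-0.2, -0.2, -0.2]
gripper_width: 0.0484
gripper_force: 0.0
```

Run:
```python
from plant import r
import cv2
s=r.get_state();print(s["tcp_pos"],s["contact_force"])
c=r.capture("scene");cv2.imwrite("pics/s3.png",cv2.resize(c["image"][140:420,60:400],None,fx=2,fy=2))
```

```text
[ 0.64909749 -0.18056531  0.09643897] [-0.17170645 -0.22518276 -0.24038449]
```

View pics/s3.png

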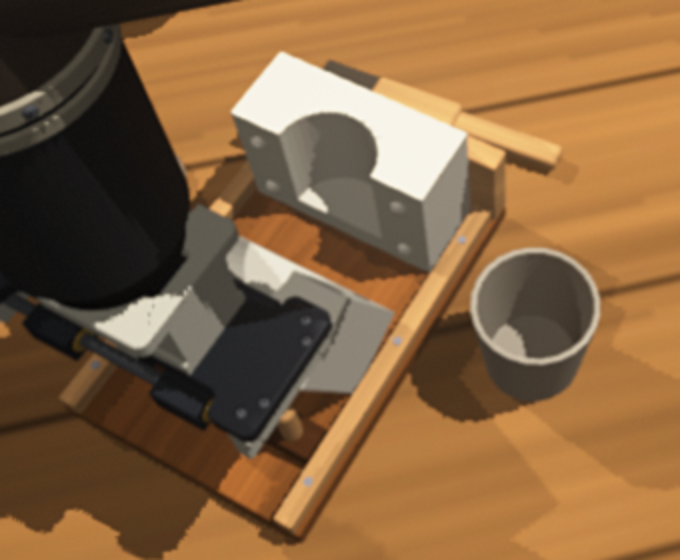

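The block is coming off the pegs: one peg shows at (290,425) and the tilt is reduced. I keep pushing.

Emit:
{"fn": "send_rows", "kwargs": {
  "steps": [
    {"dp":[-2,0,0],"jaw":55,"roll":0},
    {"dp":[-4,0,0],"jaw":55,"roll":0},
    {"dp":[-6,0,0],"jaw":55,"roll":0},
    {"dp":[-8,0,0],"jaw":55,"roll":0},
    {"dp":[-10,0,0],"jaw":55,"roll":0}
  ]
}}

```text
time_s: 5.08
tcp_pos: [0.6418, -0.1739, 0.0966]
eef_rot: [-180.0, -0.0, -42.0]
contact_force: [0.1, 0.8, 0.5]
gripper_width: 0.0484
gripper_force: 0.0
```

Emit:
{"fn": "send_rows", "kwargs": {
  "steps": [
    {"dp":[-2,0,0],"jaw":55,"roll":0},
    {"dp":[-4,0,0],"jaw":55,"roll":0},
    {"dp":[-4,0,0],"jaw":55,"roll":0},
    {"dp":[-4,0,0],"jaw":55,"roll":0},
    {"dp":[-4,0,0],"jaw":55,"roll":0}
  ]
}}

```text
time_s: 5.7
tcp_pos: [0.639, -0.1714, 0.0966]
eef_rot: [180.0, -0.0, -42.0]
contact_force: [-0.5, -0.1, 0.3]
gripper_width: 0.0482
gripper_force: 0.0
```

Run:
```python
from plant import r
import cv2,numpy as np
s=r.get_state();print(s["tcp_pos"],s["contact_force"])
c=r.capture("scene");np.savez("pics/s4.npz",**c);cv2.imwrite("pics/s4.png",cv2.resize(c["image"][140:420,60:400],None,fx=2,fy=2))
```

```text
[ 0.63895805 -0.17139693  0.09656567] [-0.51682542 -0.06022908  0.31290554]
```

View pics/s4.png

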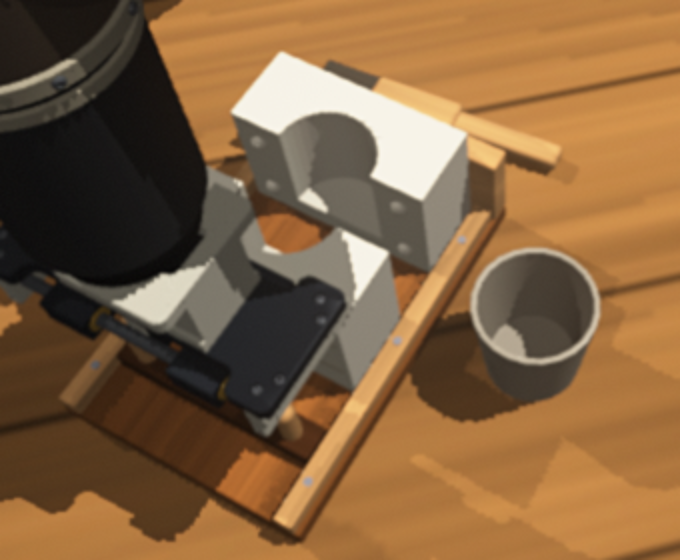

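The block now stands upright on its foot, top near corner at crop (388,252). I work out where it is.

Run:
```python
from h import *
c=dict(np.load("pics/s4.npz"))
O=np.array([.5766,-.1153]);ux=np.array([-.743,.669]);uy=np.array([-.669,-.743])
for n,p,z in (("front top corner",(388,252),.118),("front bottom",(399,318),.018),("heel corner",(352,388),.018),("fixed top front cnr",(422,200),.118),("fixed bottom front",(428,270),.018)):
    w=cast(c,[[60+p[0]/2,140+p[1]/2]],z)[0];d=w[:2]-O;print(n,w,d@ux*1e3,d@uy*1e3)
```

```text
front top corner [ 0.61471764 -0.04628874  0.118     ] 17.847121213815722 -76.7760688154678
front bottom [ 0.6119427  -0.04695685  0.018     ] 19.461942626392727 -74.42322932299957
heel corner [ 0.65565587 -0.08796936  0.018     ] -40.45431245510203 -73.19504555585777
fixed top front cnr [ 0.58233831 -0.01786639  0.118     ] 60.91951919215201 -76.23210451198551
fixed bottom front [ 0.57939164 -0.01921227  0.018     ] 62.20850177646941 -73.26079068672387
```

Back face at x≈-41, front at +19, fixed face at +62, so 43 mm to close. I move up behind it, lower to push low, then push.

Emit:
{"fn": "send_rows", "kwargs": {
  "steps": [
    {"dp":[-7,0,0],"jaw":55,"roll":0},
    {"dp":[-15,0,0],"jaw":55,"roll":0},
    {"dp":[-22,0,0],"jaw":55,"roll":0},
    {"dp":[-22,0,10],"jaw":55,"roll":0},
    {"dp":[-22,0,20],"jaw":55,"roll":0}
  ]
}}

```text
time_s: 6.38
tcp_pos: [0.6225, -0.1565, 0.0759]
eef_rot: [-180.0, -0.0, -42.0]
contact_force: [0.1, 0.5, -0.5]
gripper_width: 0.0483
gripper_force: 0.0
```

Emit:
{"fn": "send_rows", "kwargs": {
  "steps": [
    {"dp":[-3,0,0],"jaw":55,"roll":0},
    {"dp":[-6,0,0],"jaw":55,"roll":0},
    {"dp":[-9,0,0],"jaw":55,"roll":0},
    {"dp":[-12,0,0],"jaw":55,"roll":0},
    {"dp":[-15,0,0],"jaw":55,"roll":0}
  ]
}}

```text
time_s: 7.0
tcp_pos: [0.6123, -0.1467, 0.0772]
eef_rot: [-179.9, -0.1, -42.0]
contact_force: [3.4, -3.2, -0.5]
gripper_width: 0.0479
gripper_force: 2.1
```

Emit:
{"fn": "send_rows", "kwargs": {
  "steps": [
    {"dp":[-3,0,0],"jaw":55,"roll":0},
    {"dp":[-6,0,0],"jaw":55,"roll":0},
    {"dp":[-9,0,0],"jaw":55,"roll":0},
    {"dp":[-12,0,0],"jaw":55,"roll":0},
    {"dp":[-15,0,0],"jaw":55,"roll":0}
  ]
}}

```text
time_s: 7.62
tcp_pos: [0.6005, -0.1365, 0.0768]
eef_rot: [-180.0, -0.0, -42.0]
contact_force: [3.9, -2.5, 1.3]
gripper_width: 0.0482
gripper_force: 2.6
```

Run:
```python
from plant import r
import cv2,numpy as np
s=r.get_state();d=s["tcp_pos"][:2]-[.5766,-.1153];print(s["tcp_pos"],s["contact_force"],d@[-.743,.669],d@[-.669,-.743])
c=r.capture("scene");np.savez("pics/s5.npz",**c);cv2.imwrite("pics/s5.png",cv2.resize(c["image"][140:420,60:400],None,fx=2,fy=2))
```

```text
[ 0.60047726 -0.13646605  0.0768243 ] [ 3.88833225 -2.53755087  1.27001829] -0.031900892371610826 -0.00024751825463433907
```

View pics/s5.png

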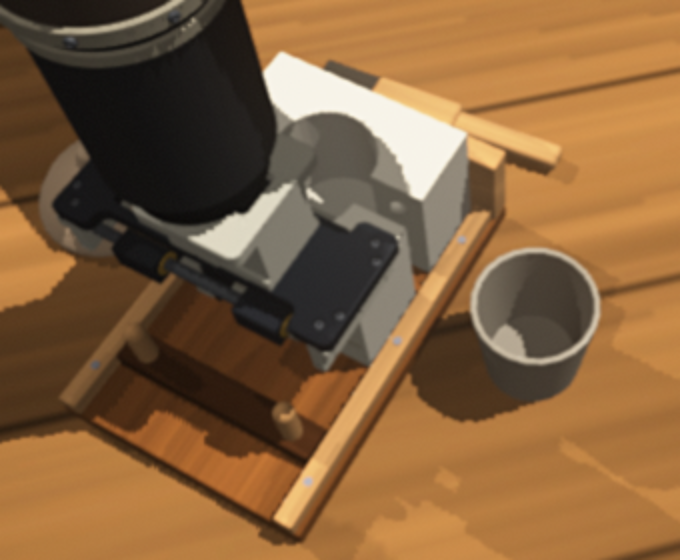

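The block slides upright at ~4.6 N. About 24 mm remains, so I continue and then slow down, watching the force.

Emit:
{"fn": "send_rows", "kwargs": {
  "steps": [
    {"dp":[-3,0,0],"jaw":55,"roll":0},
    {"dp":[-6,0,0],"jaw":55,"roll":0},
    {"dp":[-9,0,0],"jaw":55,"roll":0},
    {"dp":[-12,0,0],"jaw":55,"roll":0},
    {"dp":[-15,0,0],"jaw":55,"roll":0}
  ]
}}

```text
time_s: 8.3
tcp_pos: [0.5894, -0.1265, 0.0768]
eef_rot: [-180.0, -0.0, -42.0]
contact_force: [4.0, -3.5, 0.7]
gripper_width: 0.0479
gripper_force: 2.6
```

Emit:
{"fn": "send_rows", "kwargs": {
  "steps": [
    {"dp":[-1,0,0],"jaw":55,"roll":0},
    {"dp":[-2,0,0],"jaw":55,"roll":0},
    {"dp":[-3,0,0],"jaw":55,"roll":0},
    {"dp":[-4,0,0],"jaw":55,"roll":0},
    {"dp":[-5,0,0],"jaw":55,"roll":0}
  ]
}}

```text
time_s: 8.93
tcp_pos: [0.5857, -0.1232, 0.0768]
eef_rot: [-180.0, -0.0, -42.0]
contact_force: [4.1, -3.7, 1.5]
gripper_width: 0.0483
gripper_force: 2.7
```

Emit:
{"fn": "send_rows", "kwargs": {
  "steps": [
    {"dp":[-1,0,0],"jaw":55,"roll":0},
    {"dp":[-2,0,0],"jaw":55,"roll":0}
  ]
}}

```text
time_s: 9.18
tcp_pos: [0.5842, -0.1219, 0.0768]
eef_rot: [-180.0, -0.0, -42.0]
contact_force: [4.5, -3.1, 0.9]
gripper_width: 0.0485
gripper_force: 2.7
```

Emit:
{"fn": "send_rows", "kwargs": {
  "steps": [
    {"dp":[-0.5,0,0],"jaw":55,"roll":0},
    {"dp":[-1,0,0],"jaw":55,"roll":0},
    {"dp":[-1.5,0,0],"jaw":55,"roll":0},
    {"dp":[-2,0,0],"jaw":55,"roll":0}
  ]
}}

```text
time_s: 9.68
tcp_pos: [0.5837, -0.1213, 0.0769]
eef_rot: [-180.0, -0.1, -42.0]
contact_force: [7.5, -10.6, -3.8]
gripper_width: 0.0481
gripper_force: 6.9
```

Emit:
{"fn": "send_rows", "kwargs": {
  "steps": [
    {"dp":[-0.5,0,0],"jaw":55,"roll":0},
    {"dp":[-1,0,0],"jaw":55,"roll":0}
  ]
}}

```text
time_s: 9.93
tcp_pos: [0.5837, -0.1213, 0.077]
eef_rot: [-180.0, -0.2, -42.0]
contact_force: [12.3, -14.8, -5.5]
gripper_width: 0.0482
gripper_force: 9.6
```

Run:
```python
from plant import r
import cv2,numpy as np
c=r.capture("top");np.savez("pics/t6.npz",**c);cv2.imwrite("pics/t6.png",cv2.resize(c["image"][150:400,270:540],None,fx=2.2,fy=2.2))
c=r.capture("scene");cv2.imwrite("pics/s6.png",cv2.resize(c["image"][140:340,140:340],None,fx=3,fy=3))
```

```text
(no output)
```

View pics/s6.png

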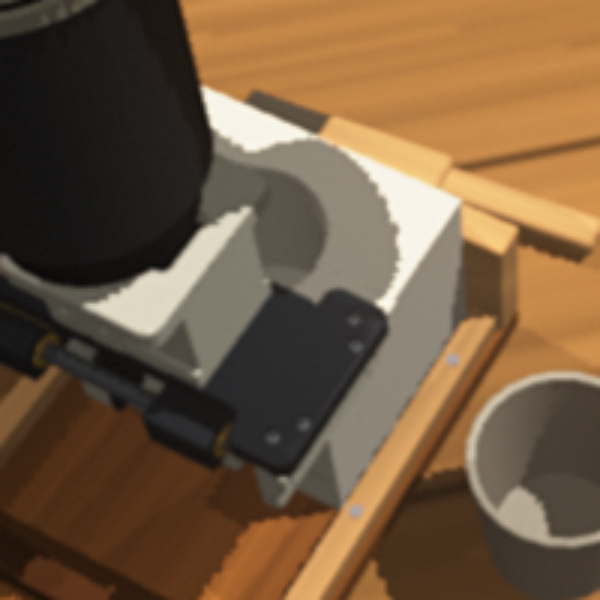

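The force rose to 19 N with no further motion, and the side faces look continuous in the crop. I back off, rise and check.

Emit:
{"fn": "send_rows", "kwargs": {
  "steps": [
    {"dp":[2,0,0],"jaw":55,"roll":0},
    {"dp":[6,0,0],"jaw":55,"roll":0},
    {"dp":[14,0,0],"jaw":55,"roll":0},
    {"dp":[25,0,0],"jaw":55,"roll":0},
    {"dp":[25,0,-20],"jaw":55,"roll":0}
  ]
}}

```text
time_s: 10.65
tcp_pos: [0.5997, -0.1372, 0.095]
eef_rot: [179.9, 0.2, -42.0]
contact_force: [0.3, -0.3, -0.2]
gripper_width: 0.0482
gripper_force: 0.0
```

Emit:
{"fn": "send_rows", "kwargs": {
  "steps": [
    {"dp":[10,0,-50],"jaw":55,"roll":0},
    {"dp":[60,0,-90],"jaw":55,"roll":0},
    {"dp":[110,0,-110],"jaw":55,"roll":0},
    {"dp":[120,0,-120],"jaw":55,"roll":0},
    {"dp":[120,0,-120],"jaw":55,"roll":0}
  ]
}}

```text
time_s: 11.28
tcp_pos: [0.6896, -0.2175, 0.216]
eef_rot: [180.0, 0.0, -42.1]
contact_force: [-1.1, -0.3, 0.5]
gripper_width: 0.0485
gripper_force: 0.0
```

Run:
```python
from plant import r
from h import *
s=r.get_state();print(s["time_s"],s["tcp_pos"],s["contact_force"])
c=r.capture("top");np.savez("pics/t7.npz",**c)
a=cv2.resize(c["image"][200:400,290:490],(400,400),interpolation=cv2.INTER_CUBIC)
c2=r.capture("scene");b=cv2.resize(c2["image"][140:340,140:340],(400,400),interpolation=cv2.INTER_CUBIC)
cv2.imwrite("pics/t7.png",np.hstack([a,b]))
m=plaster(c["image"],205);k=np.zeros_like(m);k[150:400,320:530]=m[150:400,320:530]
cs=[x for x in cv2.findContours(k,0,2)[0] if cv2.contourArea(x)>150]
B=cv2.boxPoints(cv2.minAreaRect(np.vstack(cs)));W=cast(c,B,.118);print(B,W,np.linalg.norm(W-np.roll(W,1,0),axis=1))
```

```text
11.275 [ 0.68958791 -0.21748981  0.21604521] [-1.13801658 -0.34393547  0.4605984 ]
[[320.72476 240.91742]
 [330.68808 207.70642]
 [349.95413 213.48624]
 [339.9908  246.69724]] [[6.11504700e-01 4.09535268e-02 1.18000000e-01]
 [6.58916650e-01 2.73288222e-02 1.18000000e-01]
 [6.50813226e-01 5.33898246e-05 1.18000000e-01]
 [6.03571662e-01 1.38764542e-02 1.18000000e-01]] [0.02821526 0.04933078 0.02845373 0.04922238]
```

View pics/t7.png

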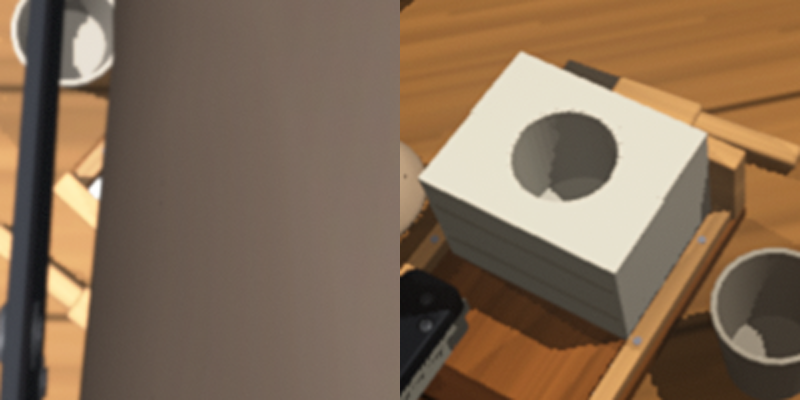

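The scene view shows the two tops as one seamless block, corners at (520,52), (706,134), (614,275) and (420,178), with straight sides and a round cup hole. The arm hides the top view. I check the size and then hand in.

Run:
```python
from plant import r
from h import *
c=r.capture("scene")
P=np.array([(520,52),(706,134),(614,275),(420,178)],float);P=np.c_[140+(P[:,0]-400)/2,140+P[:,1]/2]
W=cast(c,P,.118);n=np.linalg.norm(W-np.roll(W,1,0),axis=1);print(W,n)
if abs(n[[0,2]].mean()-.12)<.004: print(r.close_job())
```

```text
[[ 0.43810558 -0.08964699  0.118     ]
 [ 0.53844372  0.02134691  0.118     ]
 [ 0.62859216 -0.05770769  0.118     ]
 [ 0.52775687 -0.16708401  0.118     ]] [0.11846453 0.14962415 0.1199015  0.14876469]
the job is handed in; nothing more can be done
None
```

The loose half was tipped up onto its foot and pushed closed against the other half, and the job is handed in: the last picture shows one flush block about 119 × 149 mm (120 × 150 expected), peak push about 20 N, roughly 11 s used, verdict not returned.

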